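# Load the bottle coder

### The job

The air to the bench coder is shut off: turn the lever of its ball valve all the way open, then take the thicker of the two bottles lying on the wooden rack and lay it in the coder's V-block with its base right up against the steel stop plate. Finish while still gripping the bottle and pressing it down firmly, so that it bears on both sides of the V and stays true for the stamp; do not let go. Leave all the other things on the bench where they are.

Things in the scene. Friction and masses are not known exactly. Their poses are not given: they have to be found in the camera images.
- coder: bench coder for bottle bases: aluminium plate 210 x 340 mm, 12 thick, fixed. Origin on the bench, z up; plate x -95..115, y -170..170. On it: white V-block along y (y 5..90, at x -45); steel stop plate at its -y end (64 wide, top 107 high), air cylinder behind that (y -25..-155, top 100). Second row at x 50: air pipe along y (62 high at its clamps), ball valve at y 20, regulator at y -105 (top 119)
- v_near: half of the white plastic V-block, with the flank on the coder's -x side. The V is 90 degrees; the block is 46 mm wide, 85 long, its top 61 above the bench: the bottle is wider and overhangs it 2 mm on either side. Axes as the coder's; origin on the bench below the middle of the V, 5 mm in front of the stop plate's face
- v_far: the other half of the V-block, with the flank on the coder's +x side; same origin and axes as v_near
- seat (a point): where the centre of the bottle's base belongs: on the face of the stop plate, on the axis of a seated bottle, 75 mm above the bench. Axes as the coder's: y points along the V-block away from the stop plate (base to cap of a seated bottle), z up
- air_valve (a joint): lever of the ball valve: 0 = shut (lever across the pipe, pointing along the coder's +x), 1.571 = fully open (lever along the pipe, pointing along the coder's +y); it turns anticlockwise seen from above to open, has stops at both ends and stays where it is left. It is stiff: about 0.25 N m
- valve_axis (a point): on the lever's vertical turning axis at the lever's height, 100 mm above the bench. Axes as the coder's
- lever_grip (a point): middle of the lever's black sleeve, 60 mm from the turning axis; x points out along the lever, z up. The sleeve is 18 mm wide, 11 mm thick and reaches from 33 to 95 mm from the axis; it is level and has nothing below it for 38 mm
- bottle_mid (a point): thicker bottle, cobalt blue with black screw cap, lying on the rack: this point on its axis, half-way along its straight body, 55 mm above the bench. Its y points along its axis from base to cap (roughly the coder's y); it may be rolled about y. Straight body 50 mm in diameter, 95 long from the base (47.5 to either side of this point); whole bottle 140 long; 0.22 to 0.34 kg
- bottle_base (a point): centre of that bottle's flat base, 47.5 mm from bottle_mid; axes as bottle_mid
- rack: wooden rack, fixed: two toothed rails 220 mm long (along its x), 12 thick, 40 to either side of its middle (68 free between them for fingers, cross bars there 10 high). The bottles lie across them, along its y, 105 apart, bodies centred. Rail tops 30 and teeth 42 mm above the bench. Origin on the bench under its middle
- slim_bottle: bystander: the thinner bottle on the rack, same look, 32 mm in diameter and 120 mm long. Origin on its axis, mid-body, 46 mm above the bench. It may lie in either of the two places
- jar_front: bystander: jar with white lid, 48 mm in diameter, 60 mm high, standing on the robot's side of the coder's air cylinder. Origin at its foot
- jar_back: bystander: jar with white lid, 48 mm in diameter, 60 mm high, standing beyond the coder. Origin at its foot
- tall_bottle: bystander: bottle like the thick one, but standing upright, 50 mm in diameter, 140 mm high, far back. Origin at its foot
- beaker: bystander: clear plastic beaker, 92 mm in diameter, 110 mm high, far back. Origin at its foot
- oil_tin: bystander: flat round tin, 62 mm in diameter, 32 mm high, close to the V-block on the robot's side of the coder. Origin at its foot
Mind the look-alikes: they are no part of the job. What is shaped like the part that bears bottle_mid but red is not meant.

How it is judged (in metres and radians):
On the way, in this order (a step that is already met when the one before it is completed fails the run):
1. the valve lever is turned fully open (value of joint air_valve above 1.4 rad), for 0.2 s.
2. the thicker bottle is gripped and lifted off the rack (contact force between the fingers and bottle above 1 N and contact force between bottle and rack below 0.05 N and height (world z) of bottle_mid above 0.065 m), for 0.2 s.
At the end, for the whole second after the job is handed in: Valve lever within 10 degrees of fully open; the thicker bottle at rest in the V-block, base within 4 mm of the stop plate, axis within 3 mm and 3.4 degrees of its seat, still gripped, and bearing with more than 3 N on each flank of the V (its weight alone gives about 2 N) (value of joint air_valve above 1.4 rad and y of bottle_base in the frame of seat between -0.003 and 0.004 m and x of bottle_base in the frame of seat between -0.003 and 0.003 m and z of bottle_base in the frame of seat between -0.003 and 0.003 m and angle between the y axis of bottle_base and the y axis of seat, either way round below 0.06 rad and contact force between bottle and v_near above 3 N and contact force between bottle and v_far above 3 N and contact force between the fingers and bottle above 2 N and linear speed of bottle below 0.02 m/s); the arm keeps its last pose, push and grip.
It fails at once if another thing on the bench is pushed away (more than 3 cm) (distance of any of slim_bottle, jar_front, jar_back, tall_bottle, beaker, oil_tin from where it was at the start of the episode above 0.03 m).
It fails at once if a standing thing is knocked over (angle between any of jar_front, jar_back, tall_bottle, beaker, oil_tin's own z axis and vertical above 0.5 rad).
It also fails if it takes over 66 s, if anything falls off the work surface, if the arm or the gripper's body presses on something with over 40 N, if the wrist force passes 120 N, or if a joint passes its speed limit or range.

### The arm

A 7-joint arm with a two-finger parallel gripper is mounted at the origin on the work surface. World frame = base frame: x ahead of the robot, y to its left, z up, the work surface at z = 0. Lengths are in mm, angles in rad, forces in N, time in s.
With the tool pointing down it reaches from about 400 to 875 mm from the base axis. Payload 4.4 kg.
Tool frame: the origin (TCP) lies at the very end of the fingers, on their centre line; the grasp point (between the pads) lies 19 mm behind it; z points along the fingers, y is the direction in which the jaws open and shut (so a half turn about z gives the same grasp; the last joint's range is limited). The gripper opens to 85 mm and grips with 20 to 120 N. Pads are 22 mm wide; open, the fingers measure 114 mm over their backs; the gripper's body (76 mm by 85 mm) begins 54 mm behind the grasp point. The pads swing forward as they close: fully open they stand 13 mm farther back than shut.
Start: joints at [1.244, 0.628, 0.038, 1.517, -0.027, 0.996, -0.02], TCP at [167.632, -628.026, 231.313] pointing down, gripper open.
Joint ranges: [-3.06, 3.06], [-0.37, 2.12], [-1.25, 1.32], [0.18, 2.47], [-1.1, 4.24], [0.23, 1.98], [-2.94, 2.94]. Speed limits (rad/s): [2.57, 2.57, 3.14, 3.14, 3.14, 3.14, 3.14].

### API

Orientations are given as [roll, pitch, yaw] about the fixed x, y, z axes, in that order (R = Rz(yaw) Ry(pitch) Rx(roll)).
In Python, from cell import ctrl, eyes gives the robot as it stands.
- The arm moves only by the tool move_arm, never from a script. Its argument "increments" is a list of rows, each a list of 6 numbers: the shift along the tool's x, y, z in cm, then the turn, a rotation vector about the tool's x, y, z in degrees. In form: [[x, y, z, wx, wy, wz], ...]. A call has 1 to 20 rows; each row is the pose to reach, as a shift and turn from the pose commanded when the call began, along the tool's axes at that moment; what a row does not reach only later rows make up. A row lasts 1/10 s, in which the tool goes at most 50 mm and 8.59 degrees, less where a joint would pass 70% of its speed; a pose out of reach is approached as far as the arm can. A call with a gripper value outside its range is refused whole. "grip" is the opening, from -1 (shut) to 1 (fully open), set as the call begins (left out, the last holds). The fingers move at their own pace and stop on an object; the grip force is fixed at half the most. Time passes only in rows, so rows that repeat a pose let the fingers close. It gives the time, the measured TCP pose, the force and the opening at its end, in the units of the state.
- ctrl.read_state(): the state, without advancing time (a new reading comes with each control period).
- eyes.get_image(name): name is "scene" or "top" or "wrist"; returns the picture (400x640x3 uint8, red, green, blue); there is no depth.
- eyes.calibration(name): a dict with "fx", "fy", "cx", "cy" (pixels), "pose" (4x4, takes a point from camera to world coordinates); the wrist camera has in their place "tool_from_camera" (4x4, takes a point from camera to tool coordinates, whose origin is the TCP and whose axes are the flange's). Camera axes: x right, y up, looking along -z (the intrinsics and any distortion apply to the point x, -y, -z); pixel columns grow to the right and rows downward; lengths in mm; the calibration is good to about 2 mm. A picture is of the moment at which its call begins: read the wrist's pose just before it. calibration takes no time and is no camera call.
- ctrl.finish_job(): hands the job in, once; it reports no verdict.
The state is a dict: "clock": time; "qpos": joint angles; "qd": joint speeds; "tau": joint torques, N m; "eef_pos": TCP position; "tool_rot": TCP orientation; "force": force on the tool from outside, world axes, zero at the start; "torque": the same for the moment, N m; "width": finger opening in mm.
Only numpy, scipy, OpenCV 4.12 (cv2) and the standard library are available. Lean on these libraries where they do the work, as an engineer would, in place of code of your own. Each camera call takes 0.05 s, during which the arm holds its last target. There are 200 camera calls.

## Working session

There is one attempt and no reset: what is moved stays moved. The work goes in short steps, Python scripts to look and compute and a tool call to move; the robot and the scene stay as the last step left them, time stands still between calls to the robot, and variables do not carry over. Pictures are saved under pics/ and viewed, about 8 in all and at most 12, crops included, and the job is handed in when it is done.

Besides the shell and the picture viewer there is one more tool, called in YAML: its name, and indented under it one key for each argument. move_arm: Moves the arm, as the interface text tells. Its arguments: {"type":"object","properties":{"increments":{"type":"array","items":{"type":"array","items":{"type":"number"}}},"grip":{"type":"number"}},"required":["increments"]}

```bash
mkdir -p pics; cat > h.py <<'E'
import numpy as np, cv2
from scipy.spatial.transform import Rotation as R
from cell import ctrl, eyes
def shot(name,fn):
    s=ctrl.read_state(); im=eyes.get_image(name); cv2.imwrite('pics/'+fn,im[:,:,::-1]); return s,im
def T(s):
    M=np.eye(4); M[:3,:3]=R.from_euler('xyz',s['tool_rot']).as_matrix(); M[:3,3]=s['eef_pos']; return M
def cam(name,s=None):
    c=eyes.calibration(name); P=np.array(c['pose']) if 'pose' in c else T(s)@np.array(c['tool_from_camera']); return c,P
def ray(c,P,u,v):
    d=np.array([(u-c['cx'])/c['fx'],-(v-c['cy'])/c['fy'],-1.]); return P[:3,3],P[:3,:3]@(d/np.linalg.norm(d))
def onz(c,P,u,v,z):
    o,d=ray(c,P,u,v); return o+d*(z-o[2])/d[2]
def meet(rs):
    A=sum(np.eye(3)-np.outer(d,d) for o,d in rs); b=sum((np.eye(3)-np.outer(d,d))@o for o,d in rs); return np.linalg.solve(A,b)
def proj(c,P,p):
    q=np.linalg.inv(P)@np.append(p,1); return c['cx']+c['fx']*q[0]/-q[2], c['cy']-c['fy']*q[1]/-q[2]
def rel(s,p,Rm=None):
    "shift (cm) in tool axes, and rotvec deg"
    M=T(s); d=M[:3,:3].T@(np.array(p)-M[:3,3])/10
    w=np.zeros(3) if Rm is None else np.degrees(R.from_matrix(M[:3,:3].T@Rm).as_rotvec())
    return np.round(d,2),np.round(w,2)
E
python3 - <<'E'
from h import *
for n in('scene','top','wrist'):
    s,im=shot(n,n+'0.png'); c=eyes.calibration(n); print(n,{k:np.round(v,3).tolist() for k,v in c.items()})
print(s)
E
```

```text
scene {'fx': 375.444, 'fy': 375.444, 'cx': 320.936, 'cy': 196.581, 'pose': [[0.003, -0.558, 0.83, 1283.153], [1.0, -0.012, -0.012, -18.028], [0.016, 0.83, 0.558, 578.743], [0.0, 0.0, 0.0, 1.0]]}
top {'fx': 413.525, 'fy': 413.525, 'cx': 319.965, 'cy': 201.921, 'pose': [[0.01, 0.986, -0.167, 405.359], [-1.0, 0.007, -0.02, 1.624], [-0.018, 0.167, 0.986, 1198.969], [0.0, 0.0, 0.0, 1.0]]}
wrist {'fx': 291.732, 'fy': 291.732, 'cx': 316.497, 'cy': 199.363, 'tool_from_camera': [[-0.0, 0.954, 0.298, 76.266], [1.0, -0.0, 0.0, 1.091], [0.0, 0.298, -0.954, -141.76], [0.0, 0.0, 0.0, 1.0]]}
{'clock': 0.1, 'qpos': array([ 1.24418525,  0.62923192,  0.03843204,  1.51828145, -0.02700051,
        0.99630437, -0.02000457]), 'qd': array([-0.00031341, -0.003083  , -0.00077324, -0.00287748, -0.00035621,
        0.00051554,  0.00053465]), 'tau': array([ 4.11750778e-03, -5.64527893e+01,  1.22989029e+00, -1.93973011e+01,
        1.10822154e-02,  5.44593029e-03, -1.88853306e-05]), 'eef_pos': array([ 167.50213989, -627.45982788,  230.49058508]), 'tool_rot': array([-3.13988502e+00,  8.51952439e-06,  2.60816222e-01]), 'force': array([0.04700711, 1.13723142, 0.17461984]), 'torque': array([-0.02124724,  0.03333714,  0.02051899]), 'width': 85.34749215162736}
```

View pics/top0.png

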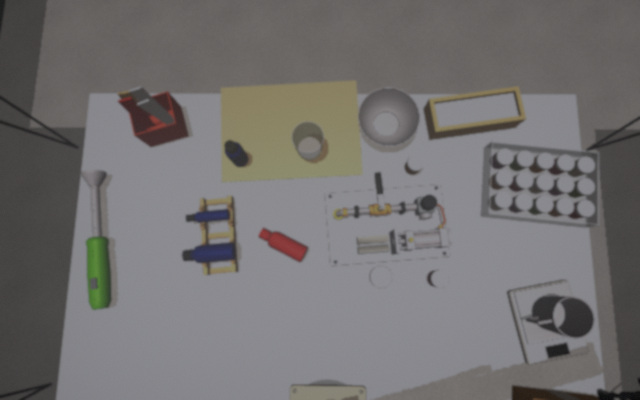

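View pics/scene0.png

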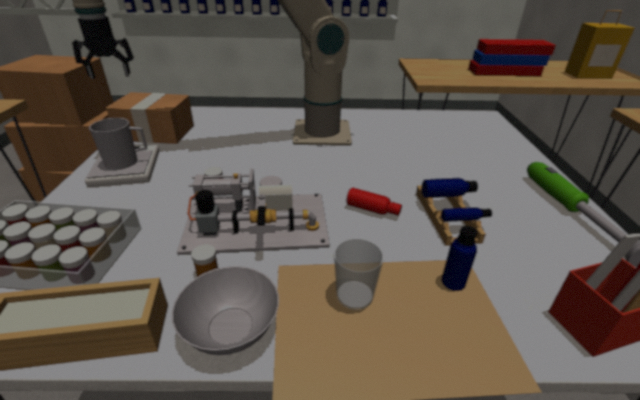

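The top view shows the coder plate with corners near (326,192), (440,186), (448,257) and (331,264). The lever tip is at (379,180) and the valve axis near (380,209). The thick bottle lies at (215,253) with its base on the right, the slim one at (210,216), and the red look-alike at (285,245).

```bash
python3 - <<'E'
from h import *
c,P=cam('top')
for n,u,v,z in [('c1',326,192,12),('c2',440,186,12),('c3',448,257,12),('c4',331,264,12),('levertip',379,176,100),('valve',380,209,100),('stop',393,242,107),('bot_base',236,252,55),('bot_cap',184,256,55),('slimb',228,215,46),('tin',381,277,32),('jarf',438,279,60),('jarb',414,166,60)]:
    print(n,onz(c,P,u,v,z).round(0))
im=cv2.imread('pics/top0.png'); 
cv2.imwrite('pics/topcrop.png',cv2.resize(im[160:300,170:460],None,fx=2.75,fy=2.75,interpolation=cv2.INTER_CUBIC))
E
```

```text
c1 [636.   8.  12.]
c2 [ 656. -324.   12.]
c3 [ 451. -339.   12.]
c4 [428.  -8.  12.]
levertip [ 664. -136.  100.]
valve [ 573. -137.  100.]
stop [ 485. -169.  107.]
bot_base [457. 255.  55.]
bot_cap [445. 399.  55.]
slimb [561. 284.  46.]
tin [ 393. -146.   32.]
jarf [ 390. -296.   60.]
jarb [ 703. -240.   60.]
```

View pics/topcrop.png

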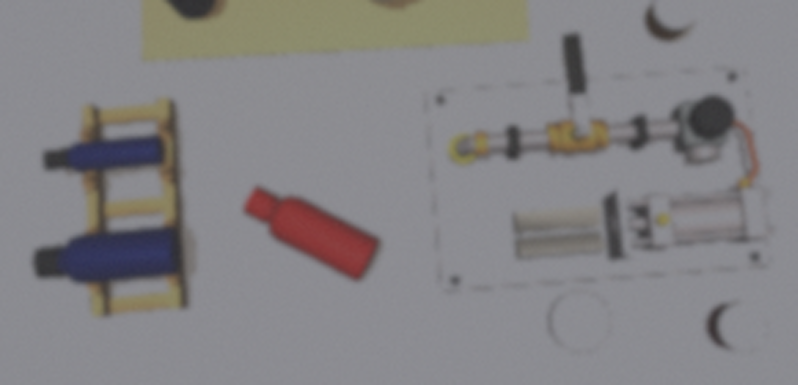

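```bash
python3 - <<'E'
from h import *
s=ctrl.read_state()
for p in [(560,-100,280),(560,-200,280)]: print(rel(s,p,R.from_euler('xyz',[np.pi,0,.06]).as_matrix()))
E
```

```text
(array([ 51.52, -40.86,  -4.88]), array([-8.00e-02,  1.00e-02,  1.15e+01]))
(array([ 48.94, -31.2 ,  -4.89]), array([-8.00e-02,  1.00e-02,  1.15e+01]))
```

move_arm:
  increments:
    - [2,-1.2,-0.5,0,0,1]
    - [5,-3.2,-2,0,0,2]
    - [9,-6,-3.5,0,0,3]
    - [13,-8.5,-4.9,0,0,4]
    - [17,-11,-4.9,0,0,5]
    - [21,-13.5,-4.9,0,0,6]
    - [25,-16,-4.9,0,0,7]
    - [29,-18.5,-4.9,0,0,8]
    - [33,-21,-4.9,0,0,9]
    - [37,-23.5,-4.9,0,0,10]
    - [41,-26.2,-4.9,0,0,11]
    - [45,-28.7,-4.9,0,0,11.5]
    - [48,-30.6,-4.9,0,0,11.5]
    - [48.9,-31.2,-4.9,0,0,11.5]
    - [48.9,-31.2,-4.9,0,0,11.5]
    - [48.9,-31.2,-4.9,0,0,11.5]
    - [48.9,-31.2,-4.9,0,0,11.5]
    - [48.9,-31.2,-4.9,0,0,11.5]
  grip: -1

```text
clock: 1.95
eef_pos: [558.6, -202.3, 280.5]
tool_rot: [3.141, 0.0, 0.057]
force: [0.3, -0.8, -0.6]
width: -0.1
```

```bash
python3 - <<'E'
from h import *
import json
s,im=shot('wrist','wA.png'); print(s['eef_pos'],s['tool_rot'],s['force'],s['width'],s['clock'],np.abs(s['qd']).max())
json.dump({k:np.array(s[k]).tolist() for k in('eef_pos','tool_rot')},open('wA.json','w'))
E
```

```text
[ 558.60253138 -202.29936326  280.45856169] [3.14094096e+00 3.62969531e-04 5.71350525e-02] [ 0.32804177 -0.79268357 -0.60780872] -0.09628523524464075 1.95 0.006564268886782062
```

move_arm:
  increments:
    - [0,-1,0,0,0,0]
    - [0,-3,0,0,0,0]
    - [0,-6,0,0,0,0]
    - [0,-9,0,0,0,0]
    - [0,-11,0,0,0,0]
    - [0,-12,0,0,0,0]
    - [0,-12,0,0,0,0]
    - [0,-12,0,0,0,0]
    - [0,-12,0,0,0,0]

```text
clock: 2.9
eef_pos: [552.4, -82.4, 280.3]
tool_rot: [3.141, -0.0, 0.058]
force: [0.7, -0.6, 1.2]
width: -0.1
```

```bash
python3 - <<'E'
from h import *
import json
s,im=shot('wrist','wB.png'); print(s['eef_pos'],s['tool_rot'],s['force'],s['width'],s['clock'],np.abs(s['qd']).max())
json.dump({k:np.array(s[k]).tolist() for k in('eef_pos','tool_rot')},open('wB.json','w'))
E
```

```text
[552.4008829  -82.38871491 280.34840107] [ 3.14065187e+00 -4.21542075e-05  5.78049207e-02] [ 0.65710355 -0.62078367  1.20717514] -0.08967753526627537 2.9 0.003979105142574815
```

View pics/wA.png

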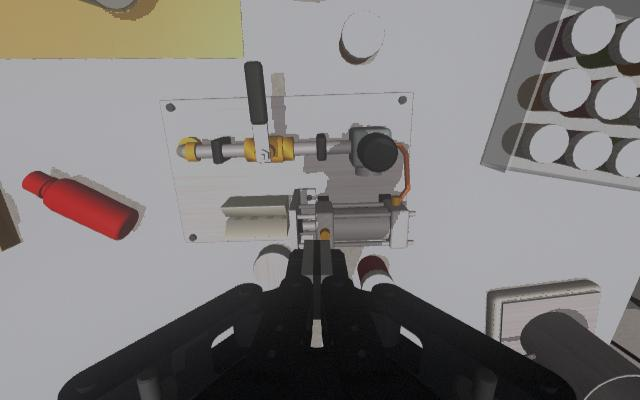

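View pics/wB.png

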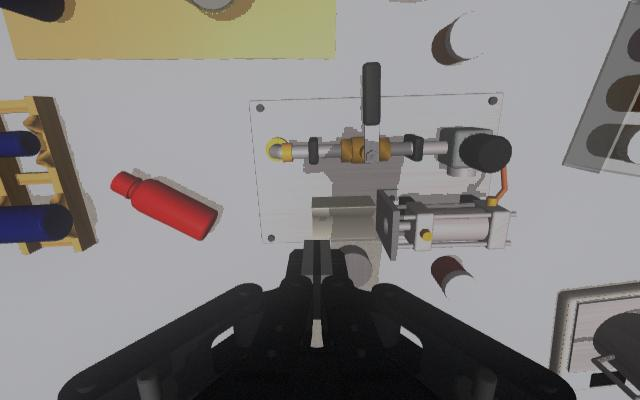

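Views A and B show the screws at (171,108)/(260,108), (402,100)/(492,100) and (193,238)/(271,238). The lever sleeve runs from (255,63) to (261,123) in A, and from (372,63) to (371,124) in B. The lever nut is at (266,153)/(369,155).

```bash
cat > m.py <<'E'
from h import *
import json
S=[json.load(open(f)) for f in('wA.json','wB.json')]
CP=[cam('wrist',s) for s in S]
def tri(a,b): 
    return meet([ray(*CP[0],*a),ray(*CP[1],*b)])
E
python3 - <<'E'
from m import *
for n,a,b in [('s1',(171,108),(260,108)),('s2',(402,100),(492,100)),('s3',(193,238),(271,238)),('sleeve tip',(255,63),(372,63)),('sleeve in',(261,123),(371,124)),('nut',(266,153),(369,155)),('Vtop far left',(222,197),(312,198))]:
    print(n,tri(a,b).round(1), onz(*CP[0],*a,12).round(1),onz(*CP[1],*b,12).round(1))
a,b=cv2.imread('pics/wA.png'),cv2.imread('pics/wB.png')
f=lambda im:cv2.resize(im,(390,540),interpolation=cv2.INTER_CUBIC)
cv2.imwrite('pics/crop2.png',np.hstack([f(a[60:250,200:337]),f(b[60:250,290:427])]))
E
```

```text
s1 [624.3  -3.1   9.8] [624.   -4.2  12. ] [624.6  -3.5  12. ]
s2 [ 652.2 -312.3   11.3] [ 651.7 -312.2   12. ] [ 652.7 -311.9   12. ]
s3 [434.1 -20.3  11.6] [433.9 -20.5  12. ] [434.7 -20.4  12. ]
sleeve tip [ 675.9 -133.5   94.6] [ 685.7 -117.    12. ] [ 688.2 -147.2   12. ]
sleeve in [ 615.9 -139.5   93.6] [ 611.3 -124.7   12. ] [ 612.5 -154.5   12. ]
nut [ 581.1 -143.2   82. ] [ 570.9 -131.8   12. ] [ 570.3 -156.5   12. ]
Vtop far left [514.6 -79.8  50.2] [502.6 -67.6  12. ] [502.5 -79.9  12. ]
```

View pics/crop2.png

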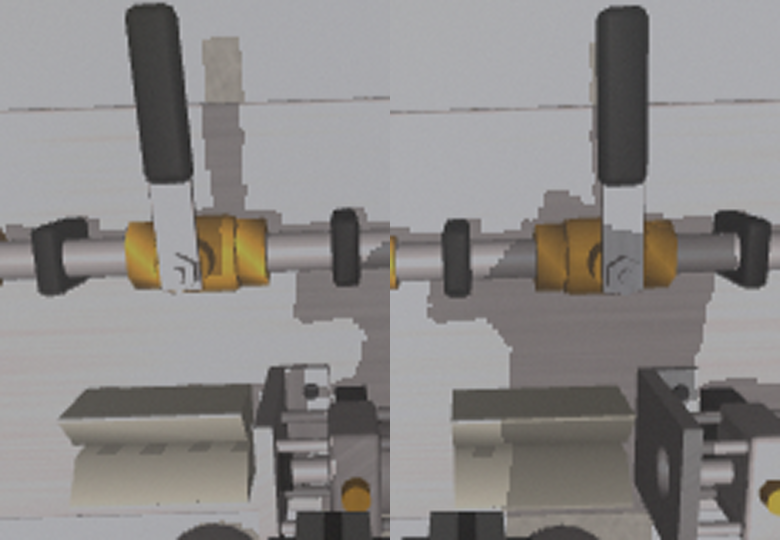

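```bash
cat >> h.py <<'E'
YAW=.0899; O=np.array([533.2,-167.2]); E2=np.array([[np.cos(YAW),-np.sin(YAW)],[np.sin(YAW),np.cos(YAW)]])
def cw(x,y,z): return np.append(O+E2@[x,y],z)
def down(yaw): return R.from_euler('xyz',[np.pi,0,yaw]).as_matrix()
E
python3 - <<'E'
from h import *
s=ctrl.read_state()
print('above',rel(s,cw(115,-22,200),down(YAW)),'down',rel(s,cw(115,-22,78),down(YAW)))
# push rows relative to the start pose
s2=dict(eef_pos=cw(115,-22,78),tool_rot=[np.pi,0,YAW])
for k,t in enumerate(np.r_[0,0,np.arange(0,97,6),96]):
    h=[32,23][min(k,1)] if t<90 else 19
    a=np.radians(t); u=np.array([np.cos(a),np.sin(a)]); n=np.array([-u[1],u[0]])
    q=np.array([50,20])+65*u-h*n
    d,w=rel(s2,cw(*q,78),down(YAW+a)); print([*d.round(1),*w.round(0)])
E
```

```text
above (array([ 9.16, 10.18,  8.04]), array([ 0.04,  0.  , -1.84])) down (array([ 9.16, 10.18, 20.24]), array([ 0.04,  0.  , -1.84]))
[np.float64(0.0), np.float64(-1.0), np.float64(-0.0), np.float64(0.0), np.float64(0.0), np.float64(0.0)]
[np.float64(0.0), np.float64(-1.9), np.float64(-0.0), np.float64(0.0), np.float64(0.0), np.float64(0.0)]
[np.float64(0.0), np.float64(-1.9), np.float64(-0.0), np.float64(0.0), np.float64(0.0), np.float64(0.0)]
[np.float64(0.2), np.float64(-2.6), np.float64(-0.0), np.float64(-0.0), np.float64(0.0), np.float64(-6.0)]
[np.float64(0.3), np.float64(-3.3), np.float64(-0.0), np.float64(-0.0), np.float64(0.0), np.float64(-12.0)]
[np.float64(0.4), np.float64(-4.0), np.float64(-0.0), np.float64(0.0), np.float64(0.0), np.float64(-18.0)]
[np.float64(0.4), np.float64(-4.7), np.float64(-0.0), np.float64(-0.0), np.float64(0.0), np.float64(-24.0)]
[np.float64(0.3), np.float64(-5.5), np.float64(-0.0), np.float64(-0.0), np.float64(0.0), np.float64(-30.0)]
[np.float64(0.1), np.float64(-6.2), np.float64(-0.0), np.float64(0.0), np.float64(0.0), np.float64(-36.0)]
[np.flo
[... 495 characters left out ...]
-0.0), np.float64(0.0), np.float64(-66.0)]
[np.float64(-2.3), np.float64(-9.7), np.float64(-0.0), np.float64(-0.0), np.float64(0.0), np.float64(-72.0)]
[np.float64(-2.9), np.float64(-10.1), np.float64(-0.0), np.float64(-0.0), np.float64(0.0), np.float64(-78.0)]
[np.float64(-3.5), np.float64(-10.4), np.float64(-0.0), np.float64(0.0), np.float64(0.0), np.float64(-84.0)]
[np.float64(-4.6), np.float64(-10.7), np.float64(-0.0), np.float64(-0.0), np.float64(0.0), np.float64(-90.0)]
[np.float64(-5.3), np.float64(-10.9), np.float64(-0.0), np.float64(-0.0), np.float64(0.0), np.float64(-96.0)]
[np.float64(-5.3), np.float64(-10.9), np.float64(-0.0), np.float64(-0.0), np.float64(0.0), np.float64(-96.0)]
```

move_arm:
  increments:
    - [1,1,1,0,0,0]
    - [3,3,3,0,0,-1]
    - [5,6,5,0,0,-1.8]
    - [8,9,7,0,0,-1.8]
    - [9.2,10.2,8,0,0,-1.8]
    - [9.2,10.2,10,0,0,-1.8]
    - [9.2,10.2,13,0,0,-1.8]
    - [9.2,10.2,16,0,0,-1.8]
    - [9.2,10.2,18.5,0,0,-1.8]
    - [9.2,10.2,20,0,0,-1.8]
    - [9.2,10.2,20.2,0,0,-1.8]
    - [9.2,10.2,20.2,0,0,-1.8]
    - [9.2,10.2,20.2,0,0,-1.8]

```text
clock: 4.25
eef_pos: [651.6, -177.6, 79.7]
tool_rot: [3.141, -0.003, 0.091]
force: [1.1, 0.1, 0.0]
width: -0.2
```

move_arm:
  increments:
    - [0,-1,0,0,0,0]
    - [0,-1.9,0,0,0,0]
    - [0.2,-2.6,0,0,0,-6]
    - [0.3,-3.3,0,0,0,-12]
    - [0.4,-4,0,0,0,-18]
    - [0.4,-4.7,0,0,0,-24]
    - [0.3,-5.5,0,0,0,-30]
    - [0.1,-6.2,0,0,0,-36]
    - [-0.1,-6.8,0,0,0,-42]
    - [-0.4,-7.5,0,0,0,-48]
    - [-0.8,-8.1,0,0,0,-54]
    - [-1.3,-8.7,0,0,0,-60]
    - [-1.8,-9.2,0,0,0,-66]
    - [-2.3,-9.7,0,0,0,-72]
    - [-2.9,-10.1,0,0,0,-78]
    - [-3.5,-10.4,0,0,0,-84]
    - [-4.6,-10.7,0,0,0,-90]
    - [-5.3,-10.9,0,0,0,-96]
    - [-5.3,-10.9,0,0,0,-96]
    - [-5.3,-10.9,0,0,0,-96]

```text
clock: 6.25
eef_pos: [598.7, -72.1, 81.1]
tool_rot: [3.119, 0.002, 1.768]
force: [18.6, -2.5, -10.0]
width: -0.3
```

move_arm:
  increments:
    - [0,1.5,0,0,0,0]
    - [0,3,0,0,0,0]
    - [0,3,-3,0,0,0]
    - [0,3,-7,0,0,0]
    - [0,3,-12,0,0,0]
    - [0,3,-16,0,0,0]
    - [0,3,-19,0,0,0]
    - [0,3,-20,0,0,0]
    - [0,3,-20,0,0,0]

```text
clock: 7.15
eef_pos: [617.8, -66.5, 280.1]
tool_rot: [3.138, 0.001, 1.768]
force: [-0.7, 0.8, -0.5]
width: 0.1
```

```bash
python3 - <<'E'
from h import *
s,im=shot('wrist','w3.png'); print(s['eef_pos'],s['tool_rot'],s['force'])
c,P=cam('wrist',s); print(proj(c,P,cw(50,20,100)),proj(c,P,cw(50,80,100)),proj(c,P,cw(110,20,100)))
for p in [(450,235,280),(570,235,280)]: print(rel(s,p,down(np.pi/2+.08)))
E
```

```text
[617.76827199 -66.54392087 280.0754184 ] [3.13829902e+00 1.22241784e-03 1.76794127e+00] [-0.734256    0.78196684 -0.53154438]
(np.float64(273.5697682680172), np.float64(232.86957208873366)) (np.float64(276.9088356008256), np.float64(184.6127860741933)) (np.float64(323.30830872264556), np.float64(237.70607423245025))
(array([ 32.86, -10.55,  -0.07]), array([0.19, 0.06, 6.71]))
(array([ 3.051e+01,  1.220e+00, -3.000e-02]), array([0.19, 0.06, 6.71]))
```

View pics/w3.png

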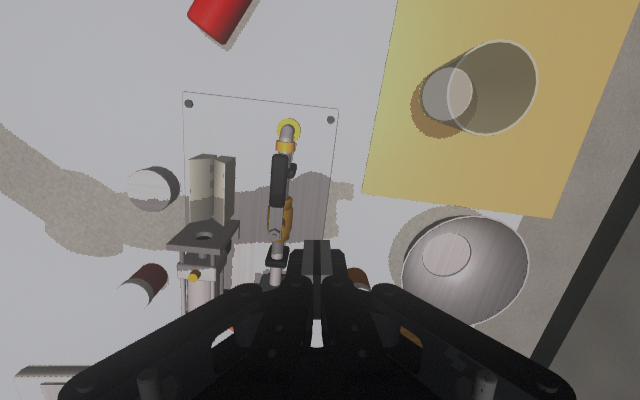

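The lever now lies along the pipe: the sleeve runs from (279,155) to (277,207), and I predicted its middle at (277,185). Next I'll look at the rack.

move_arm:
  increments:
    - [2,0,0,0,0,1]
    - [5,0.2,0,0,0,2]
    - [9,0.4,0,0,0,3]
    - [13,0.5,0,0,0,4]
    - [17,0.7,0,0,0,5]
    - [21,0.9,0,0,0,6]
    - [25,1,0,0,0,6.7]
    - [28,1.1,0,0,0,6.7]
    - [30,1.2,0,0,0,6.7]
    - [30.5,1.2,0,0,0,6.7]
    - [30.5,1.2,0,0,0,6.7]
    - [30.5,1.2,0,0,0,6.7]
  grip: 1

```text
clock: 8.4
eef_pos: [569.6, 232.0, 277.2]
tool_rot: [-3.14, 0.002, 1.648]
force: [-0.2, 0.3, 0.4]
width: 84.6
```

```bash
python3 - <<'E'
from h import *
import json
s,im=shot('wrist','wA.png'); print(s['eef_pos'],s['tool_rot'],s['force'],s['width'])
json.dump({k:np.array(s[k]).tolist() for k in('eef_pos','tool_rot')},open('wA.json','w'))
E
```

```text
[569.61135923 231.97944899 277.22108498] [-3.14013309e+00  2.00907868e-03  1.64822989e+00] [-0.23362721  0.28905004  0.42904355] 84.64563634732492
```

move_arm:
  increments:
    - [0,-1,0,0,0,0]
    - [0,-3,0,0,0,0]
    - [0,-6,0,0,0,0]
    - [0,-9,0,0,0,0]
    - [0,-11,0,0,0,0]
    - [0,-12,0,0,0,0]
    - [0,-12,0,0,0,0]
    - [0,-12,0,0,0,0]
    - [0,-12,0,0,0,0]

```text
clock: 9.35
eef_pos: [451.0, 224.4, 278.3]
tool_rot: [3.141, -0.0, 1.649]
force: [0.1, 0.3, 0.3]
width: 85.4
```

```bash
python3 - <<'E'
from h import *
import json
s,im=shot('wrist','wB.png'); print(s['eef_pos'],s['tool_rot'],s['force'],s['width'],s['clock'])
json.dump({k:np.array(s[k]).tolist() for k in('eef_pos','tool_rot')},open('wB.json','w'))
for f in 'AB':
    im=cv2.imread(f'pics/w{f}.png'); h=cv2.cvtColor(im,cv2.COLOR_BGR2HSV)
    m=cv2.inRange(h,(110,120,25),(130,255,255))
    for ct in cv2.findContours(m,cv2.RETR_EXTERNAL,cv2.CHAIN_APPROX_NONE)[0]:
        if cv2.contourArea(ct)>300: print(f,cv2.contourArea(ct),cv2.boundingRect(ct),cv2.boxPoints(cv2.minAreaRect(ct)).round(1).tolist())
a,b=[cv2.imread(f'pics/w{f}.png') for f in 'AB']
cv2.imwrite('pics/pair.png',np.hstack([a[:260,120:520],b[:260,120:520]]))
E
```

```text
[450.99035531 224.40268582 278.3063195 ] [ 3.14085014e+00 -4.15995398e-04  1.64871385e+00] [0.06560883 0.33426758 0.29471154] 85.39667959123639 9.35
A 1035.0 (307, 45, 18, 82) [[307.0, 45.0], [324.0, 45.0], [324.0, 126.0], [307.0, 126.0]]
A 2685.0 (202, 41, 38, 100) [[200.5, 42.20000076293945], [233.60000610351562, 38.5], [244.6999969482422, 138.3000030517578], [211.5, 141.89999389648438]]
B 352.5 (561, 142, 39, 39) [[554.2000122070312, 169.1999969482422], [579.7999877929688, 133.1999969482422], [599.5, 147.1999969482422], [574.0, 183.1999969482422]]
B 1235.5 (406, 48, 23, 81) [[403.29998779296875, 127.5999984741211], [411.3999938964844, 46.5], [429.70001220703125, 48.400001525878906], [421.6000061035156, 129.5]]
B 2645.5 (312, 43, 33, 100) [[312.0, 43.0], [344.0, 43.0], [344.0, 142.0], [312.0, 142.0]]
```

View pics/pair.png

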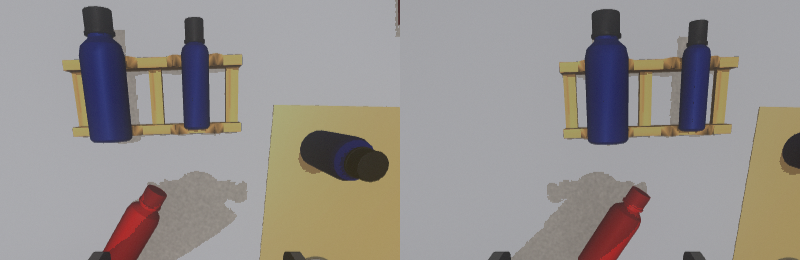

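Both views show the thick bottle on the rack's near side. In A its axis runs from about (217,8) to (230,141), and in B from (325,12) to (328,143).

```bash
python3 - <<'E'
from m import *
pl=[];base=[]
for i,f in enumerate('AB'):
    im=cv2.imread(f'pics/w{f}.png').astype(int); b,g,r=im[...,0],im[...,1],im[...,2]
    m=((b-np.maximum(r,g))>18).astype(np.uint8)
    n,l,st,ce=cv2.connectedComponentsWithStats(m)
    k=[j for j in range(1,n) if st[j,4]>1500 and st[j,0]<400 and st[j,0]+st[j,2]<400]
    k=max(k,key=lambda j:st[j,4]); M=l==k; print(f,st[k])
    rows=np.arange(65,125); ed=np.array([[np.where(M[v])[0].min(),np.where(M[v])[0].max()] for v in rows])
    # tangent planes' bisector: use midpoint
    p=np.polyfit(rows,ed.mean(1)+.0,1); print('width',(ed[:,1]-ed[:,0]+1)[[0,-1]])
    o,d1=ray(*CP[i],np.polyval(p,65),65); _,d2=ray(*CP[i],np.polyval(p,125),125)
    nn=np.cross(d1,d2); pl.append((nn/np.linalg.norm(nn),o))
    vb=np.where(M[:,int(round(np.polyval(p,138)))])[0].max()+1; base.append((np.polyval(p,vb),vb)); print('base',base[-1])
d=np.cross(pl[0][0],pl[1][0]); d/=np.linalg.norm(d); d*=np.sign(d[1])
A=np.array([pl[0][0],pl[1][0],[0,1,0]]); 
pt=np.linalg.solve(A,[pl[0][0]@pl[0][1],pl[1][0]@pl[1][1],310])
print('axis dir',d,'pt',pt)
for i in(0,1): print('base rim z80',onz(*CP[i],*base[i],80).round(1))
E
```

```text
A [ 199   32   49  111 4193]
width [41 38]
base (np.float64(228.97703991849582), np.int64(142))
B [ 306   35   42  110 4152]
width [41 39]
base (np.float64(327.4287163100861), np.int64(144))
axis dir [-0.09506554  0.99535726 -0.01504908] pt [457.00079507 310.          63.04409649]
base rim z80 [466.5 261.9  80. ]
base rim z80 [461.1 261.2  80. ]
```

```bash
python3 - <<'E'
from h import *
s=ctrl.read_state()
for z in(120,35): print(rel(s,(457.3,308.8,z),down(np.pi/2+.094)))
E
```

```text
(array([ 8.35,  1.3 , 15.82]), array([ 0.02, -0.02, -0.91]))
(array([ 8.35,  1.3 , 24.32]), array([ 0.02, -0.02, -0.91]))
```

move_arm:
  increments:
    - [1,0.2,1,0,0,-0.5]
    - [3,0.5,3,0,0,-0.9]
    - [6,1,6,0,0,-0.9]
    - [8,1.3,9,0,0,-0.9]
    - [8.4,1.3,12,0,0,-0.9]
    - [8.4,1.3,14,0,0,-0.9]
    - [8.4,1.3,16,0,0,-0.9]
    - [8.4,1.3,18,0,0,-0.9]
    - [8.4,1.3,20,0,0,-0.9]
    - [8.4,1.3,22,0,0,-0.9]
    - [8.4,1.3,23.5,0,0,-0.9]
    - [8.4,1.3,24.3,0,0,-0.9]
    - [8.4,1.3,24.3,0,0,-0.9]
    - [8.4,1.3,24.3,0,0,-0.9]

```text
clock: 10.8
eef_pos: [456.1, 309.9, 35.3]
tool_rot: [3.142, -0.0, 1.666]
force: [0.2, 0.3, 0.3]
width: 85.8
```

move_arm:
  increments:
    - [0,0,0,0,0,0]
    - [0,0,0,0,0,0]
    - [0,0,0,0,0,0]
    - [0,0,0,0,0,0]
    - [0,0,0,0,0,0]
    - [0,0,0,0,0,0]
    - [0,0,0,0,0,0]
    - [0,0,0,0,0,0]
  grip: -1

```text
clock: 11.6
eef_pos: [457.0, 309.6, 36.4]
tool_rot: [3.14, -0.001, 1.666]
force: [0.7, -0.2, 5.6]
width: 48.3
```

move_arm:
  increments:
    - [0,0,-0.5,0,0,0]
    - [0,0,-1.5,0,0,0]
    - [0,0,-3,0,0,0]
    - [0,0,-5,0,0,0]
    - [0,0,-7,0,0,0]
    - [0,0,-9,0,0,0]
    - [0,0,-11,0,0,0]
    - [0,0,-13,0,0,0]
    - [0,0,-15,0,0,0]
    - [0,0,-16,0,0,0]
    - [0,0,-16,0,0,0]
    - [0,0,-16,0,0,0]

```text
clock: 12.8
eef_pos: [455.7, 308.8, 194.8]
tool_rot: [-3.141, 0.001, 1.666]
force: [0.5, 0.7, -4.3]
width: 48.2
```

```bash
python3 - <<'E'
from h import *
s=ctrl.read_state(); print(s['eef_pos'],s['tool_rot'],s['force'],s['torque'],s['width'])
for z in(195,110,62): print(rel(s,cw(-45,62,z),down(np.pi/2+YAW)))
s,im=shot('wrist','w4.png');c,P=cam('wrist',s)
print('expected base, cap',[np.round(proj(c,P,T(s)[:3,:3]@np.array([x,0,-19])+T(s)[:3,3]),0) for x in(-47.5,47.5,92.5)])
E
```

```text
[455.70750604 308.77189971 194.83078282] [-3.14079533e+00  7.14258654e-04  1.66565270e+00] [ 0.53041695  0.74606598 -4.29244997] [ 0.01228318 -0.01933456 -0.00607548] 48.15258839226164
(array([-4.189e+01, -1.260e+00,  1.000e-02]), array([-0.05,  0.04,  0.28]))
(array([-41.89,  -1.26,   8.51]), array([-0.05,  0.04,  0.28]))
(array([-41.89,  -1.25,  13.31]), array([-0.05,  0.04,  0.28]))
expected base, cap [array([316., 352.]), array([316., 176.]), array([316.,  61.])]
```

View pics/w4.png

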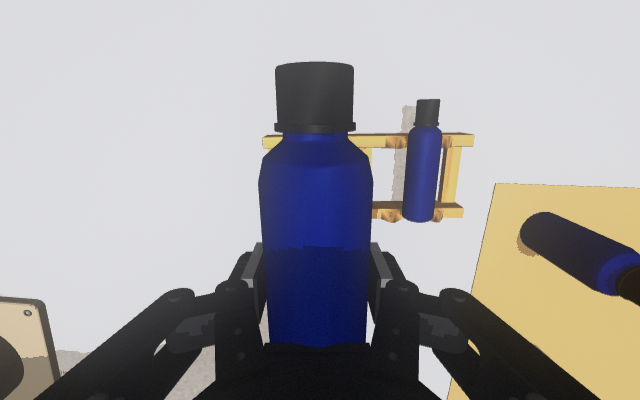

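The bottle hangs straight in the gripper, with its cap top at (315,65) and its axis along column 316. The rack and slim bottle look undisturbed. I'll carry it over now.

move_arm:
  increments:
    - [-1,0,0,0,0,0]
    - [-3,-0.1,0,0,0,0]
    - [-6,-0.2,0,0,0,0]
    - [-10,-0.3,0,0,0,0.1]
    - [-14,-0.5,0,0,0,0.1]
    - [-18,-0.6,0,0,0,0.2]
    - [-22,-0.7,0,0,0,0.2]
    - [-26,-0.9,0,0,0,0.3]
    - [-30,-1,0,0,0,0.3]
    - [-34,-1.1,0,0,0,0.3]
    - [-37.5,-1.2,0,0,0,0.3]
    - [-40,-1.3,0,0,0,0.3]
    - [-41.5,-1.3,0,0,0,0.3]
    - [-41.9,-1.3,0,0,0,0.3]
    - [-41.9,-1.3,2,0,0,0.3]
    - [-41.9,-1.3,4,0,0,0.3]
    - [-41.9,-1.3,6,0,0,0.3]
    - [-41.9,-1.3,7,0,0,0.3]
    - [-41.9,-1.3,7,0,0,0.3]
    - [-41.9,-1.3,7,0,0,0.3]

```text
clock: 14.85
eef_pos: [483.2, -108.6, 125.6]
tool_rot: [3.141, -0.0, 1.661]
force: [0.2, 0.4, -3.0]
width: 48.4
```

```bash
python3 - <<'E'
from h import *
s,im=shot('wrist','w5.png'); print(s['eef_pos'],s['tool_rot'],s['force'],s['width'],s['clock'])
c,P=cam('wrist',s)
print('V top corners',[np.round(proj(c,P,cw(x,y,61)),0) for x in(-68,-45,-22) for y in (90,5)])
for q in [(-45,62,62),(-45,47.5,57),(-45,47.5,62)]: print(q,rel(s,cw(*q),down(np.pi/2+YAW)))
a=im[:300,150:500,::-1]; s2,t=shot('scene','s5.png')
cv2.imwrite('pics/pair2.png',np.hstack([a,cv2.resize(t[150:270,170:350,::-1],(450,300),interpolation=cv2.INTER_CUBIC)]))
E
```

```text
[ 483.17249689 -108.57016324  125.63326188] [ 3.14121513e+00 -2.28015264e-04  1.66122254e+00] [ 0.15136447  0.39290631 -3.03723451] 48.39468865332426 14.85
V top corners [array([284., 178.]), array([287., 280.]), array([316., 178.]), array([316., 280.]), array([347., 178.]), array([344., 280.])]
(-45, 62, 62) (array([-0.09, -0.05,  6.36]), array([ 0.02, -0.01,  0.03]))
(-45, 47.5, 57) (array([-1.54, -0.05,  6.86]), array([ 0.02, -0.01,  0.03]))
(-45, 47.5, 62) (array([-1.54, -0.05,  6.36]), array([ 0.02, -0.01,  0.03]))
```

View pics/pair2.png

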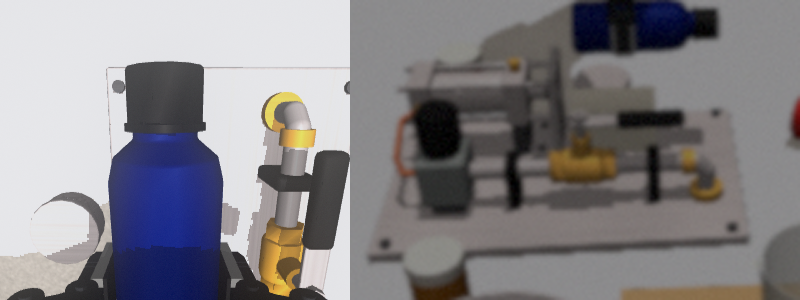

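move_arm:
  increments:
    - [0,0,1,0,0,0]
    - [0,0,2.5,0,0,0]
    - [0,0,4,0,0,0]
    - [0,0,5,0,0,0]
    - [0,0,5.6,0,0,0]
    - [0,0,6,0,0,0]
    - [-0.1,0,6.3,0,0,0]
    - [-0.1,0,6.3,0,0,0]
    - [-0.1,0,6.3,0,0,0]

```text
clock: 15.85
eef_pos: [483.2, -110.2, 62.6]
tool_rot: [3.141, 0.0, 1.66]
force: [0.5, 0.5, -3.1]
width: 48.7
```

move_arm:
  increments:
    - [-0.4,0,0,0,0,0]
    - [-0.8,0,0,0,0,0]
    - [-0.8,0,0,0,0,0]
    - [-0.8,0,0,0,0,0]

```text
clock: 16.25
eef_pos: [483.7, -118.3, 62.4]
tool_rot: [3.141, 0.0, 1.66]
force: [-0.3, -0.5, -3.0]
width: 48.2
```

move_arm:
  increments:
    - [-0.2,0,0,0,0,0]
    - [-0.3,0,0,0,0,0]
    - [-0.3,0,0,0,0,0]
    - [-0.3,0,0,0,0,0]

```text
clock: 16.65
eef_pos: [483.9, -121.0, 62.3]
tool_rot: [-3.142, -0.0, 1.661]
force: [-0.3, -0.3, -3.0]
width: 48.7
```

move_arm:
  increments:
    - [-0.1,0,0,0,0,0]
    - [-0.2,0,0,0,0,0]
    - [-0.2,0,0,0,0,0]
    - [-0.2,0,0,0,0,0]

```text
clock: 17.05
eef_pos: [484.1, -123.0, 62.3]
tool_rot: [3.142, -0.0, 1.66]
force: [-0.3, -0.6, -2.5]
width: 48.7
```

move_arm:
  increments:
    - [-0.1,0,0,0,0,0]
    - [-0.2,0,0,0,0,0]
    - [-0.2,0,0,0,0,0]
    - [-0.2,0,0,0,0,0]

```text
clock: 17.45
eef_pos: [484.3, -125.0, 62.3]
tool_rot: [3.142, -0.0, 1.66]
force: [0.4, 0.1, -2.7]
width: 48.5
```

move_arm:
  increments:
    - [-0.1,0,0,0,0,0]
    - [-0.2,0,0,0,0,0]
    - [-0.2,0,0,0,0,0]
    - [-0.2,0,0,0,0,0]

```text
clock: 17.85
eef_pos: [484.5, -126.7, 62.3]
tool_rot: [3.142, -0.0, 1.661]
force: [0.3, 1.1, -3.4]
width: 48.3
```

move_arm:
  increments:
    - [-0.1,0,0,0,0,0]
    - [-0.15,0,0,0,0,0]
    - [-0.15,0,0,0,0,0]
    - [-0.15,0,0,0,0,0]

```text
clock: 18.25
eef_pos: [484.5, -126.7, 62.3]
tool_rot: [3.142, -0.002, 1.662]
force: [-0.4, 5.2, -1.5]
width: 48.8
```

The base touched the stop at TCP y = -126.7 (5 N). I'll ease off slightly and lower it into the V.

move_arm:
  increments:
    - [0.15,0,0,0,0,0]
    - [0.15,0,0.2,0,0,0]
    - [0.15,0,0.4,0,0,0]
    - [0.15,0,0.5,0,0,0]
    - [0.15,0,0.5,0,0,0]
    - [0.15,0,0.5,0,0,0]

```text
clock: 18.85
eef_pos: [484.9, -126.7, 57.2]
tool_rot: [3.141, -0.0, 1.661]
force: [0.8, 3.6, -2.6]
width: 48.3
```

move_arm:
  increments:
    - [0,0,0.1,0,0,0]
    - [0,0,0.2,0,0,0]
    - [0,0,0.2,0,0,0]
    - [0,0,0.2,0,0,0]

```text
clock: 19.25
eef_pos: [485.3, -126.7, 56.5]
tool_rot: [3.14, 0.0, 1.66]
force: [-1.8, 5.4, 11.2]
width: 48.7
```

move_arm:
  increments:
    - [0,-0.05,0.1,0,0,0]
    - [0,-0.05,0.2,0,0,0]
    - [0,-0.05,0.2,0,0,0]
    - [0,-0.05,0.2,0,0,0]
    - [0,-0.05,0.2,0,0,0]

```text
clock: 19.75
eef_pos: [485.4, -126.7, 56.3]
tool_rot: [3.138, 0.002, 1.66]
force: [-4.5, 5.6, 30.3]
width: 48.6
```

```bash
python3 - <<'E'
from h import *
s=ctrl.read_state(); print(s['eef_pos'],s['tool_rot'],s['force'],s['torque'],s['width'],s['clock'])
s,im=shot('wrist','w6.png'); s2,t=shot('scene','s6.png')
c,P=cam('wrist',s)
print('cap top rim',proj(c,P,cw(-45,140,92)),'axis',proj(c,P,cw(-45,95,100)))
cv2.imwrite('pics/pair3.png',np.hstack([im[:300,150:500,::-1],cv2.resize(t[150:270,170:350,::-1],(450,300),interpolation=cv2.INTER_CUBIC)]))
E
```

```text
[ 485.35797017 -126.69949097   56.34582203] [3.13801892e+00 1.73586380e-03 1.65987770e+00] [-4.47005897  5.61101519 30.27711702] [ 1.26819563  1.04828613 -0.41832238] 48.58335613991859 19.75
cap top rim (np.float64(312.957854870816), np.float64(43.50487421850431)) axis (np.float64(313.34989615180046), np.float64(183.5180150843943))
```

View pics/pair3.png

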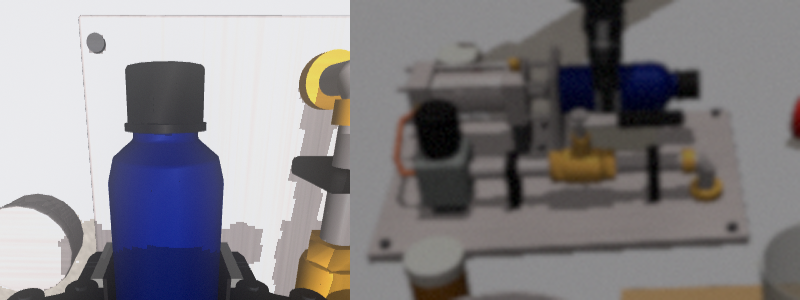

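move_arm:
  increments:
    - [0,-0.04,0,0,0,0]
    - [0,-0.08,0,0,0,0]
    - [0,-0.08,0,0,0,0]
    - [0,-0.08,0,0,0,0]
    - [0,-0.08,0,0,0,0]
    - [0,-0.08,0,0,0,0]
    - [0,-0.08,0,0,0,0]
    - [0,-0.08,0,0,0,0]

```text
clock: 20.65
eef_pos: [485.3, -126.7, 56.4]
tool_rot: [3.137, 0.002, 1.66]
force: [-4.1, 5.7, 28.5]
width: 48.5
```

```bash
python3 -c "
from cell import ctrl
s=ctrl.read_state(); print(s['eef_pos'],s['force'],s['width'],abs(s['qd']).max()); print(ctrl.finish_job())"
```

```text
[ 485.30762062 -126.74506235   56.3654722 ] [-4.12621236  5.6989804  28.4513432 ] 48.52423845406185 0.0015598967799211395
the job is handed in; nothing more can be done
None
```

I turned the valve lever fully open, then took the thick blue bottle from the rack and seated it in the V-block. I handed the job in with the bottle still gripped and pressed down. The hand-in reports no verdict, so these are my own last checks:

- **Valve:** the lever met its stop with about 19 N on the tool, and three later pictures show it lying along the pipe.
- **Base against the stop plate:** contact showed as a force of about 5 N and was still 5.7 N at the end. The tool stood 2.8 mm closer to the stop than planned at first contact. A wrist picture had already suggested the bottle sat about 3 mm back in the grip, so I relied on the felt contact.
- **Seating:** the tool stands at 56.4 mm, the height calculated for a seated bottle. Its heading is within 0.1 degrees of the coder's.
- **Force on the V:** I am pressing down with about 28 N. The tool also feels about 4 N sideways, which an extra 0.8 mm side shift did not clear. Both flanks should still carry well over 3 N, an estimated 19 to 25 N each.
- **Grip:** the finger opening is steady at 48.5 mm, and the arm is at rest.
- **Height measurement:** my camera heights did not match the text exactly. The bottle axis on the rack came out at 63 mm against 55 mm, and the lever at about 94 mm against 100 mm. I used the text's heights for the grasp and the lever; the finger opening and the height where the bottle touched the V agreed with the bottle's.
- **Other things:** I felt no contact with anything else on the bench, and nothing looked moved in the pictures I took. I did not measure their positions again.

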